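Fold the retaining flap and shut the objective case

TASK

Pack up the microscope's objective case by pushing only: fold the upright inner flap down flat over the three objectives, and only then swing the open cover over until it is fully shut. Push both from their bare outer faces; do not pinch them or press on their foam linings, and lift nothing. Leave the case standing about where it is, the objectives in their wells, and everything else on the bench undisturbed.

Things in the scene. Friction and masses are not known exactly. Their poses are not given: they have to be found in the camera images.
- case: Aluminium transport case, open on top, loose on the bench, about 2.6 kg (varies). Outside 240 mm along its x, 190 mm along its y, walls 6 mm thick, rim 75 mm high. Origin at the centre of its underside, z up. The cover is hinged along the rim on the case's +y side, the inner flap along the inside of the -y side. A push of under 10 N at the cover does not slide it.
- flap (a joint): Angle of the inner flap (rad): 0 = folded flat (a hard stop), about 1.57 = upright, stop at 1.66. Its hinge line is at case y = -80 mm, z = 52 mm; flat, it points from there to the case's +y and its upper face is 56 mm high, 19 mm below the rim. Friction hinge, stays where it is left; about 1 to 2 N near its edge moves it.
- flap_hinge (a point): Middle of the flap's hinge line; x along the hinge, parallel to the case's x; y from the hinge to the free edge; z normal to the panel, up when folded flat, away from the cover when upright.
- flap_edge (a point): Middle of the flap's free edge, axes as flap_hinge. The flap is a grey plastic panel 200 mm along the case's x, 130 mm from hinge to free edge, 4 mm thick, with a 3 mm foam lining on its lower (when upright, cover-side) face, not to be pressed on by the fingers.
- cover (a joint): Angle of the cover (rad): 0 = shut (a hard stop), 1.57 = upright, stop at 2.0; at the start it leans back past upright. Its hinge line is at case y = +95 mm, z = 75.5 mm; shut, it points from there to the case's -y and its upper face is 85.5 mm high. Friction hinge, stays where it is left and must be pushed all the way; about 3 to 6 N near its edge moves it.
- cover_hinge (a point): Middle of the cover's hinge line, on the cover's inner face; x along the hinge, parallel to the case's x; -y from the hinge to the free edge; z normal to the slab from the inner to the outer face, up when shut.
- cover_edge (a point): Middle of the cover's free edge, at half its thickness, axes as cover_hinge. The cover is a flat aluminium slab 240 mm along the case's x, 190 mm from hinge to free edge, 10 mm thick, with a 10 mm foam lining on its inner face (10 mm in from the edges), not to be pressed on by the fingers.
- objective0: Loose steel microscope objective, 28 mm across, 37 mm high, standing in a well in the case's foam at case x = -70 mm, y = 20 mm; its origin, under its centre, is 6 mm above the bench. To be left in its well.
- objective1: Loose steel microscope objective, 28 mm across, 37 mm high, standing in a well in the case's foam at case x = 0 mm, y = 20 mm; its origin, under its centre, is 6 mm above the bench. To be left in its well.
- objective2: Loose steel microscope objective, 28 mm across, 37 mm high, standing in a well in the case's foam at case x = 70 mm, y = 20 mm; its origin, under its centre, is 6 mm above the bench. To be left in its well.
- oil: Loose bystander, to be left alone: small amber dropper bottle, 32 mm across, 75 mm high, origin under its centre.
- dish: Loose bystander, to be left alone: round shallow glass dish, 94 mm across, 15 mm high, origin under its centre.
- slide_box: Loose bystander, to be left alone: white plastic slide box, 85 x 100 x 32 mm, origin under its centre.
- jar: Loose bystander, to be left alone: red screw-top jar, 48 mm across, 85 mm high, origin under its centre.
- driver: Loose bystander, to be left alone: screwdriver lying on the bench, 150 mm long, handle up to about 30 mm thick.
- eyepiece: Loose bystander, to be left alone: short black eyepiece, 40 mm across, 30 mm high, origin under its centre.

How it is judged:
By the outcome, as a careful person would: the job done as asked, in the order asked, and still so for the second after the job is handed in, with the robot touching nothing.
It also fails if it takes over 64 s, if anything falls off the work surface, if the arm or the gripper's body presses on something with over 40 N, if the wrist force passes 120 N, or if a joint passes its speed limit or range.

ROBOT

A 7-joint arm with a two-finger parallel gripper is mounted at the origin on the work surface. World frame = base frame: x ahead of the robot, y to its left, z up, the work surface at z = 0. Lengths are in m, angles in rad, forces in N, time in s.
With the tool pointing down it reaches from about 0.425 to 1.025 m from the base axis. Payload 3.6 kg.
Tool frame: the origin (TCP) lies at the centre of the arm's flange, where the gripper is bolted on; the fingertips stand 173 mm ahead of it and the grasp point (between the pads) lies 155 mm ahead of it; z points along the fingers, y is the line along which they close (so a half turn about z gives the same grasp; the last joint's range is limited). The gripper opens to 85 mm and grips with 20 to 120 N. Pads are 22 mm wide; open, the fingers measure 114 mm over their backs; the gripper's body (76 mm by 85 mm) begins 54 mm behind the grasp point. The pads swing forward as they close: fully open they stand 13 mm farther back than shut.
Start: joints at [-0.093, 0.591, 0.048, 1.609, -0.033, 0.943, -0.034], TCP at [0.725, 0, 0.405] pointing down, gripper open.
Joint ranges: [-2.69, 2.69], [-0.47, 2.24], [-1.27, 1.36], [0.19, 2.51], [-1.53, 4.68], [0.08, 2.07], [-3.09, 3.09]. Speed limits (rad/s): [2.57, 2.57, 3.14, 3.14, 3.14, 3.14, 3.14].

INTERFACE

Orientations are given as a unit quaternion [w, x, y, z].
In Python, from plant import telemetry, get_image, camera_params, robot gives the robot as it stands.
- The arm moves only by the tool drive_tool, never from a script. Its argument "targets" is a list of rows, each a list of 4 numbers: the shift along the tool's x, y, z in mm, then the turn about the tool's z in degrees. A call has 1 to 10 rows; each row shifts and turns the commanded pose from where the row before left it, along the tool's axes as they then stand; what a row does not reach is not made up. A row lasts 1/12 s, in which the tool goes at most 41.7 mm and 7.16 degrees, less where a joint would pass 70% of its speed; a pose out of reach is approached as far as the arm can. A call with a gripper value outside its range is refused whole. "gripper" is the finger opening in mm, from 0 to 85.4, set as the call begins (left out, the last holds). The fingers move at their own pace and stop on an object; the grip force is fixed at half the most. Time passes only in rows, so rows that do not move let the fingers close. It gives the time, the measured TCP pose, the force, the opening and the grip force at its end, in the units of the state.
- telemetry.get_state(): the state, without advancing time (a new reading comes with each control period).
- get_image(name): name is "scene" or "side" or "wrist"; returns (picture, depth): 384x512x3 uint8, blue, green, red; 384x512 float32, m along the optical axis (not along the pixel's ray), 0 where there is no reading.
- camera_params(name): a dict with "camera_matrix" (3x3 intrinsics, pixels), "k1" (the pictures are not rectified: a ray, as slopes to the right and down, at radius r is drawn at 1 + k1 r^2 times it, then the intrinsics apply), "rvec" (rotation vector, rad) and "tvec" (3), from world to camera coordinates, as OpenCV has them; the wrist camera has in their place "hand_eye" (4x4, takes a point from camera to tool coordinates, whose origin is the TCP and whose axes are the flange's). Camera axes: x right, y down, z forward; pixel columns grow to the right and rows downward; lengths in m; the calibration is good to about 2 mm. A picture is of the moment at which its call begins: read the wrist's pose just before it. camera_params takes no time and is no camera call.
- robot.close_job(): hands the job in; it is judged then, once.
The state is a dict: "time_s": time; "q": joint angles; "qvel": joint speeds; "joint_torque": joint torques, N m; "tool_pos": TCP position; "tool_rot": TCP orientation; "ft_force": force on the tool from outside, world axes, zero at the start; "ft_torque": the same for the moment, N m; "width": finger opening in m; "grip_force": force on a finger pad.
Only numpy, scipy, OpenCV 4.12 (cv2) and the standard library are available. Lean on these libraries where they do the work, as an engineer would, in place of code of your own. Each camera call takes 0.05 s, during which the arm holds its last target. There are 200 camera calls.

## Working session

There is one attempt and no reset: what is moved stays moved. The work goes in short steps, Python scripts to look and compute and a tool call to move; the robot and the scene stay as the last step left them, time stands still between calls to the robot, and variables do not carry over. Pictures are saved under pics/ and viewed, at most 10 in all, crops included, and the job is handed in when it is done.

Besides the shell and the picture viewer there is one more tool, called after "Request:" as name([rows], argument=value, ...), one row to a line, values as JSON. drive_tool: Moves the arm, as the interface text tells. Its arguments: {"type":"object","properties":{"targets":{"type":"array"},"gripper":{"type":"number"}},"required":["targets"]}

```bash
mkdir -p pics; ls; cat > h.py <<'E'
import numpy as np, cv2
from plant import telemetry, get_image, camera_params, robot
from scipy.spatial.transform import Rotation as R
def cloud(name):
    s=telemetry.get_state(); im,d=get_image(name); p=camera_params(name)
    K=np.array(p["camera_matrix"],float); h,w=d.shape
    uv=np.stack(np.meshgrid(np.arange(w),np.arange(h)),-1).reshape(-1,1,2).astype(float)
    k=np.array([p["k1"],0,0,0,0],float)
    n=cv2.undistortPoints(uv,K,k).reshape(h,w,2)
    c=np.dstack([n[...,0]*d,n[...,1]*d,d])
    if "hand_eye" in p:
        T=np.array(p["hand_eye"]); c=c@T[:3,:3].T+T[:3,3]
        q=s["tool_rot"]; r=R.from_quat([q[1],q[2],q[3],q[0]]).as_matrix()
        c=c@r.T+np.array(s["tool_pos"])
    else:
        r=cv2.Rodrigues(np.array(p["rvec"],float))[0]; c=(c-np.array(p["tvec"]).ravel())@r
    c[d==0]=np.nan
    return im,c
E
python3 - <<'E'
from h import *
s=telemetry.get_state(); print({k:np.round(v,3) for k,v in s.items()})
ims=[]
for n in("scene","side"):
    im,c=cloud(n); np.savez(f"/tmp/{n}0.npz",im=im,c=c); cv2.imwrite(f"pics/{n}0.png",im)
E
```

```text
pics
{'time_s': np.float64(0.0), 'q': array([-0.094,  0.592,  0.048,  1.61 , -0.033,  0.943, -0.034]), 'qvel': array([-0.001, -0.002, -0.001, -0.   ,  0.003,  0.001, -0.001]), 'joint_torque': array([ 0.0000e+00, -5.4868e+01,  1.5470e+00, -1.9812e+01,  9.0000e-03,
        9.0000e-03, -0.0000e+00]), 'tool_pos': array([0.725, 0.   , 0.404]), 'tool_rot': array([-0.001,  0.707,  0.707, -0.001]), 'ft_force': array([ 0.001, -0.316,  0.531]), 'ft_torque': array([-0.009, -0.013,  0.004]), 'grip_force': np.float64(0.0), 'width': np.float64(0.085)}
```

View pics/scene0.png

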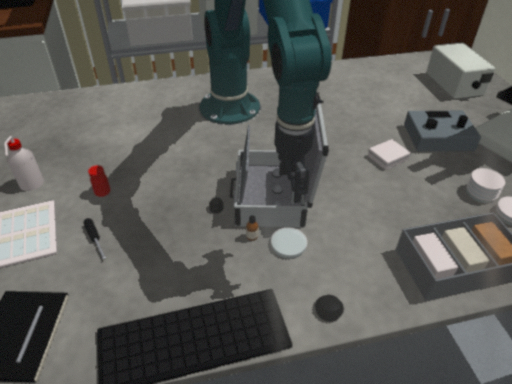

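View pics/side0.png

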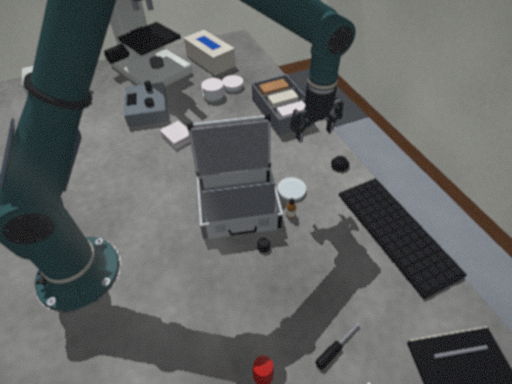

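The scene view shows the case at about (270,190), with the cover on the right (world +y) leaning back and the upright flap on the left (world -y). The oil and dish are just past its +x side at (252,230) and (288,243). The side view shows the case at (238,190), with a small black object at (263,243) in front of the -y side.

```bash
python3 - <<'E'
from h import *
H=np.zeros((350,400,3),np.uint8); 
for n in("scene","side"):
    z=np.load(f"/tmp/{n}0.npz"); c=z["c"]; im=z["im"]
    px=c[230-0,430] if n=="scene" else None
    pts={"scene":dict(flaptop=(245,128),coveredgeTop=(318,97),coverfarbot=(326,150),jar=(98,182),blk=(216,205),oil=(252,235),dish=(288,242),fr_l=(237,222),fr_r=(306,221),bl=(238,178),sb=(388,153),eye=(329,308)),
         "side":dict(cTL=(193,122),cTR=(269,119),cm=(232,150),fl=(240,203),flT=(205,190),bl=(202,238),br=(282,228),front=(240,228),blk=(263,243),dish=(292,188),oil=(291,210),handle=(243,233))}[n]
    for k,(u,v) in pts.items(): print(n,k,np.round(c[v,u]*1000))
    m=np.isfinite(c[...,0]); q=c[m]; col=im[m]
    # top view x 0.4..1.0 ,y -0.35..0.45
    i=((q[:,0]-.35)*500).astype(int); j=((q[:,1]+.35)*500).astype(int)
    ok=(i>=0)&(i<350)&(j>=0)&(j<400)&(q[:,2]>.01)&(q[:,2]<.36)
    o=np.argsort(q[ok][:,2]); zz=q[ok][:,2][o]
    hc=cv2.applyColorMap((zz/.3*255).clip(0,255).astype(np.uint8).reshape(-1,1),cv2.COLORMAP_JET)[:,0]
    H[i[ok][o],j[ok][o]]=hc
cv2.imwrite("pics/top.png",cv2.resize(H,(800,600)[0:1]+(700,) if 0 else (680,595),interpolation=0))
E
```

```text
scene flaptop [147.  30.   0.]
scene coveredgeTop [743.  35. 470.]
scene coverfarbot [641. 113. 262.]
scene jar [ 392. -446.   57.]
scene blk [ 525. -135.   26.]
scene oil [650. -62.  22.]
scene dish [688.  24.  15.]
scene fr_l [588. -89.  14.]
scene fr_r [613.  98.  -1.]
scene bl [484. -64.  76.]
scene sb [421. 429.  31.]
scene eye [903.  55.  28.]
side cTL [487. 498.   3.]
side cTR [637. 109. 251.]
side cm [519. 117. 166.]
side fl [477. -49. 123.]
side flT [418. 122.  24.]
side bl [354. -36.   1.]
side br [590. -98.  -2.]
side front [466. -66.  29.]
side blk [ 506. -142.   31.]
side dish [684.  23.  13.]
side oil [630. -74.  40.]
side handle [467. -86.  28.]
```

View pics/top.png

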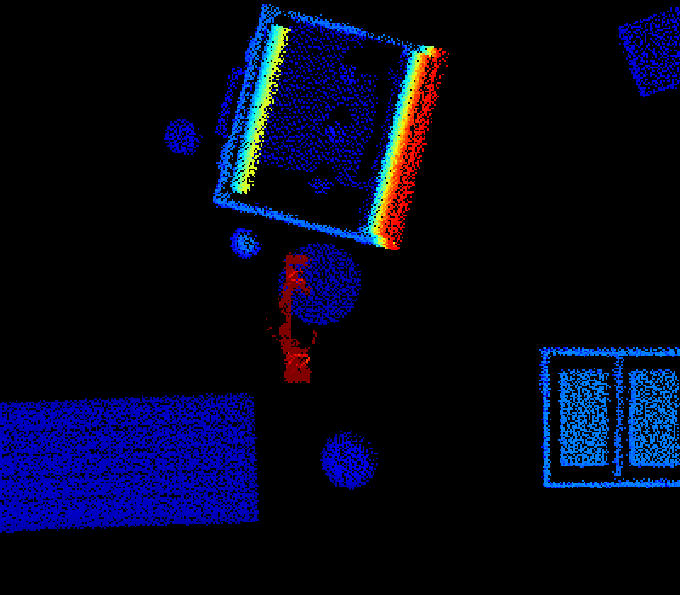

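The height map shows the case yawed about -13.6° and centred near world (0.49, 0.03). The flap (cyan/yellow line) and the leaning cover (red) are both clear. Oil is at (245,242), the dish at (320,283) and a small black item at (182,136). Next I'll fit these precisely.

```bash
cat >> h.py <<'E'
def fitcase(cs):
    """yaw,centre from rim points; minimise distance to the rectangle ring (mid-wall)"""
    from scipy.optimize import least_squares
    P=np.vstack([c.reshape(-1,3) for c in cs]); P=P[np.isfinite(P[:,0])]
    r=P[(abs(P[:,2]-.075)<.006)&(P[:,0]>.33)&(P[:,0]<.62)&(P[:,1]>-.13)&(P[:,1]<.19)]
    def f(t):
        q=loc(r,t); dx=abs(q[:,0])-.117; dy=abs(q[:,1])-.092
        return np.clip(np.where((dx>0)|(dy>0),np.hypot(np.maximum(dx,0),np.maximum(dy,0)),np.minimum(-dx,-dy)),0,.02)
    s=least_squares(f,[.49,.03,-.237],loss="soft_l1",f_scale=.003)
    return s.x,P,np.median(abs(s.fun)),len(r)
def loc(P,t):
    c,s=np.cos(t[2]),np.sin(t[2]); d=P[:,:2]-np.array(t[:2])
    return np.c_[c*d[:,0]+s*d[:,1],-s*d[:,0]+c*d[:,1],P[:,2]]
def angles(P,t):
    q=loc(P,t); q=q[(abs(q[:,0])<.1)]
    return q
E
python3 - <<'E'
from h import *
cs=[np.load(f"/tmp/{n}0.npz")["c"] for n in("scene","side")]
t,P,e,n=fitcase(cs); print("case",np.round(t,4),np.degrees(t[2]),e,n)
q=loc(P,t); q=q[abs(q[:,0])<.118]
for nm,y0,y1,z0,z1 in(("flap",-.12,-.05,.095,.25),("cover",.085,.2,.1,.3)):
    s=q[(q[:,1]>y0)&(q[:,1]<y1)&(q[:,2]>z0)&(q[:,2]<z1)]
    for a in np.arange(z0,z1,.02):
        b=s[(s[:,2]>=a)&(s[:,2]<a+.02)]
        if len(b)>5: print(nm,round(a,3),np.round(np.percentile(b[:,1],[3,50,97])*1e3),"x",np.round(np.percentile(b[:,0],[1,99])*1e3),len(b))
    print("zmax",np.percentile(s[:,2],99.5))
# everything near the case, case frame
q=loc(P,t)
for nm,lo,hi in(("eyep?",(-.06,-.2,.005),(.12,-.125,.09)),("handle",(-.06,-.125,.005),(.06,-.098,.06)),("oil",(.11,-.15,.005),(.2,-.04,.1)),("dish",(.13,-.05,.006),(.28,.1,.03)),("beyond",(-.2,.14,.006),(.2,.4,.12))):
    b=q[np.all((q>lo)&(q<hi),1)]
    if len(b): print(nm,np.round(np.percentile(b,[1,50,99],axis=0)*1e3).tolist())
p=camera_params("wrist"); print(np.round(p["hand_eye"],3))
E
```

```text
case [ 0.4956  0.0253 -0.2473] -14.167859925978354 0.002797959595813082 1226
flap 0.095 [-81. -78. -74.] x [-98.  98.] 403
flap 0.115 [-78. -75. -72.] x [-98.  98.] 422
flap 0.135 [-75. -72. -68.] x [-98.  98.] 439
flap 0.155 [-72. -69. -60.] x [-98.  98.] 483
flap 0.175 [-69. -66. -61.] x [-98.  97.] 263
zmax 0.1823880030145998
cover 0.1 [ 85.  88. 100.] x [-115.  118.] 383
cover 0.12 [ 87.  90. 101.] x [-115.  116.] 443
cover 0.14 [ 89.  93. 104.] x [-115.  116.] 488
cover 0.16 [ 92.  95. 106.] x [-115.  117.] 523
cover 0.18 [ 94.  98. 110.] x [-115.  117.] 522
cover 0.2 [ 96. 100. 111.] x [-115.  117.] 544
cover 0.22 [ 98. 102. 113.] x [-116.  117.] 585
cover 0.24 [101. 108. 117.] x [-113.  116.] 948
cover 0.26 [113. 119. 126.] x [-115.  117.] 418
zmax 0.2648803155031617
eyep? [[35.0, -173.0, 5.0], [58.0, -154.0, 23.0], [73.0, -133.0, 32.0]]
handle [[-59.0, -117.0, 20.0], [-0.0, -107.0, 33.0], [58.0, -98.0, 59.0]]
oil [[111.0, -99.0, 6.0], [120.0, -61.0, 49.0], [173.0, -40.0, 77.0]]
dish [[138.0, -45.0, 8.0], [183.0, 44.0, 15.0], [228.0, 90.0, 23.0]]
beyond [[-198.0, 318.0, 7.0], [-145.0, 357.0, 32.0], [199.0, 398.0, 80.0]]
[[ 0.001 -0.952 -0.307  0.079]
 [ 1.     0.001  0.001  0.   ]
 [-0.    -0.307  0.952  0.031]
 [ 0.     0.     0.     1.   ]]
```

The fit holds up: rim size, flap top at z=0.182, cover top at z=0.265, panel widths of 200 and 236 mm. The wrist camera sits on tool +x, so I'll turn the tool by -75.8° to put tool x along case -x, y along case +y and z down, which keeps the camera clear of the cover.

Request:
drive_tool([
  [0, 0, 0, -7.1],
  [0, 0, 0, -7.1],
  [0, 0, 0, -7.1],
  [0, 0, 0, -7.1],
  [0, 0, 0, -7.1],
  [0, 0, 0, -7.1],
  [0, 0, 0, -7.1],
  [0, 0, 0, -7.1],
  [0, 0, 0, -7.1],
  [0, 0, 0, -7.1],
], gripper=0)

```text
time_s: 0.93
tool_pos: [0.7247, -0.0001, 0.404]
tool_rot: [-0.001, 0.162, 0.987, -0.0]
ft_force: [-0.0, 0.2, -0.1]
width: 0.0003
grip_force: 0.0
```

Request:
drive_tool([
  [0, 0, 0, -4.8],
  [0, -34, 0, 0],
  [0, -34, 0, 0],
  [0, -34, 0, 0],
  [0, -34, 0, 0],
  [0, -36, 0, 0],
  [0, 0, 0, 0],
  [0, 0, 0, 0],
])

```text
time_s: 1.6
tool_pos: [0.6815, -0.1714, 0.4039]
tool_rot: [-0.001, 0.127, 0.992, -0.001]
ft_force: [0.3, 0.5, -0.7]
width: -0.0001
grip_force: 0.0
```

```bash
cat >> h.py <<'E'
T0=np.array([.4956,.0253,-.2473])
def st(t=T0):
    s=telemetry.get_state(); p=np.array(s["tool_pos"])[None]
    q=s["tool_rot"]; r=R.from_quat([q[1],q[2],q[3],q[0]]).as_matrix()
    f=np.array(s["ft_force"]); a=t[2]
    print("t",round(s["time_s"],2),"case xyz tip mm",np.round((loc(p,t)[0]-[0,0,.173])*1e3,1),"toolx yaw in case",round(np.degrees(np.arctan2(r[1,0],r[0,0])-a),2),"z",np.round(r[:,2],3),
     "F case",np.round([np.cos(a)*f[0]+np.sin(a)*f[1],-np.sin(a)*f[0]+np.cos(a)*f[1],f[2]],1),"w",round(s["width"],3),"q7",round(s["q"][6],2))
E
python3 -c "from h import *; st()"
```

```text
t 1.6 case xyz tip mm [ 228.4 -145.2  230.9] toolx yaw in case 179.57 z [-0.002 -0.002 -1.   ] F case [ 0.2  0.5 -0.7] w -0.0 q7 1.32
```

Request:
drive_tool([
  [35, 0, 0, 0],
  [35, 0, 0, 0],
  [36, 0, 0, 0],
  [36, 0, 0, 0],
  [36, 0, 0, 0],
  [35, 0, 0, 0],
  [0, 0, 27, 0],
  [0, 0, 27, 0],
  [0, 0, 27, 0],
  [0, 0, 0, 0],
])

```text
time_s: 2.43
tool_pos: [0.4746, -0.1128, 0.3202]
tool_rot: [-0.004, 0.122, 0.993, 0.001]
ft_force: [-0.1, 0.7, 0.3]
width: -0.0003
grip_force: 0.0
```

```bash
python3 - <<'E'
from h import *
st(); im,c=cloud("side"); cv2.imwrite("pics/side1.png",cv2.resize(im[60:300,130:390],(780,720))[:600])
E
```

```text
t 2.43 case xyz tip mm [  13.4 -139.1  147.2] toolx yaw in case 180.14 z [-0.008  0.002 -1.   ] F case [-0.2  0.7  0.3] w -0.0 q7 1.22
```

View pics/side1.png

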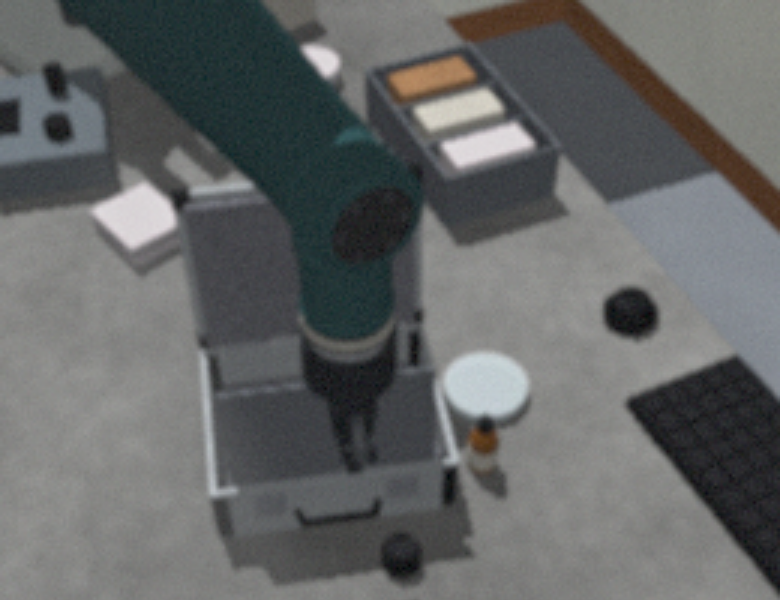

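The picture shows the closed fingers at about (358,440), in front of the flap's bare outer face. I'll push gently now.

Request:
drive_tool([
  [0, 20, 0, 0],
  [0, 20, 0, 0],
  [0, 4, 0, 0],
  [0, 4, 0, 0],
  [0, 0, 0, 0],
])

```text
time_s: 2.9
tool_pos: [0.4887, -0.0671, 0.3247]
tool_rot: [0.001, 0.123, 0.992, 0.0]
ft_force: [0.2, 0.3, -0.2]
width: -0.0003
grip_force: 0.0
```

Request:
drive_tool([
  [0, 3, 0, 0],
  [0, 3, 0, 0],
  [0, 3, 0, 0],
  [0, 0, 0, 0],
])

```text
time_s: 3.23
tool_pos: [0.4903, -0.0592, 0.3238]
tool_rot: [0.0, 0.124, 0.992, -0.0]
ft_force: [0.1, -0.4, 0.1]
width: -0.0001
grip_force: 0.0
```

Request:
drive_tool([
  [0, 3, 0, 0],
  [0, 3, 0, 0],
  [0, 3, 0, 0],
  [0, 0, 0, 0],
])

```text
time_s: 3.57
tool_pos: [0.4926, -0.0499, 0.3237]
tool_rot: [-0.0, 0.123, 0.992, 0.0]
ft_force: [-0.0, 0.2, 0.5]
width: -0.0
grip_force: 0.0
```

```bash
python3 -c "from h import *; st()"
```

```text
t 3.57 case xyz tip mm [ 15.5 -73.6 150.7] toolx yaw in case 180.02 z [-0.  0. -1.] F case [-0.1  0.2  0.5] w -0.0 q7 1.09
```

Request:
drive_tool([
  [0, 3, 0, 0],
  [0, 3, 0, 0],
  [0, 3, 0, 0],
  [0, 3, 0, 0],
])

```text
time_s: 3.9
tool_pos: [0.4955, -0.0386, 0.3237]
tool_rot: [-0.0, 0.124, 0.992, -0.0]
ft_force: [-1.1, -0.3, 0.6]
width: -0.0003
grip_force: 0.3
```

Request:
drive_tool([
  [0, 3, 0, 0],
  [0, 3, 0, 0],
  [0, 3, 0, 0],
  [0, 3, 0, 0],
])

```text
time_s: 4.23
tool_pos: [0.4985, -0.0269, 0.3237]
tool_rot: [0.0, 0.124, 0.992, -0.0]
ft_force: [-0.1, -0.8, 0.2]
width: -0.0001
grip_force: 0.3
```

```bash
cat >> h.py <<'E'
def look(names=("scene","side"),t=T0):
    P=np.vstack([cloud(n)[1].reshape(-1,3) for n in names]); return loc(P[np.isfinite(P[:,0])],t)
def prof(q,y0,y1,z0,z1,xr,step=.01):
    """median height per y band, over the x ranges"""
    m=np.any([(q[:,0]>a)&(q[:,0]<b) for a,b in xr],0)&(q[:,1]>y0)&(q[:,1]<y1)&(q[:,2]>z0)&(q[:,2]<z1)
    s=q[m]
    for a in np.arange(z0,z1,step):
        b=s[(s[:,2]>=a)&(s[:,2]<a+step)]
        if len(b)>8: print(round(a*1e3),np.round(np.percentile(b[:,1],[5,50,95])*1e3),len(b))
E
python3 -c "
from h import *; st(); q=look(); prof(q,-.1,.05,.09,.19,[(-.095,-.05),(.065,.095)])"
```

```text
t 4.23 case xyz tip mm [ 15.6 -49.9 150.7] toolx yaw in case 179.98 z [ 0. -0. -1.] F case [ 0.  -0.8  0.2] w -0.0 q7 1.04
90 [-68. -65. -62.] 109
100 [-64. -61. -57.] 101
110 [-60. -56. -52.] 105
120 [-55. -51. -49.] 107
130 [-50. -47. -43.] 116
140 [-47. -42. -39.] 112
150 [-42. -38. -33.] 111
160 [-37. -32. -27.] 126
170 [-34. -30. -27.] 24
```

Contact is made with a finger half-width of about 10 mm and the flap is at about 66°. I'll follow the arc.

Request:
drive_tool([
  [0, 5.8, 3.8, 0],
  [0, 5.8, 3.9, 0],
  [0, 5.7, 3.9, 0],
  [0, 5, 4.8, 0],
  [0, 4.9, 4.8, 0],
  [0, 4.8, 4.9, 0],
  [0, 3.6, 5.7, 0],
  [0, 3.5, 5.8, 0],
  [0, 3.3, 5.8, 0],
])

```text
time_s: 5.08
tool_pos: [0.5088, 0.0143, 0.2796]
tool_rot: [-0.0, 0.123, 0.992, -0.0]
ft_force: [0.2, -0.2, -0.0]
width: 0.0001
grip_force: 0.3
```

Request:
drive_tool([
  [0, 2.6, 6, 0],
  [0, 2.5, 6, 0],
  [0, 2.3, 6, 0],
  [0, 1.4, 6.3, 0],
  [0, 1.2, 6.3, 0],
  [0, 1, 6.3, 0],
  [0, 0.4, 4, 0],
  [0, 0.3, 4, 0],
  [0, 0, 3, 0],
  [0, 0, 0, 0],
])

```text
time_s: 5.92
tool_pos: [0.5114, 0.025, 0.2318]
tool_rot: [-0.001, 0.124, 0.992, -0.0]
ft_force: [0.6, -0.2, 0.8]
width: -0.0003
grip_force: 0.0
```

```bash
python3 -c "from h import *; st()"
```

```text
t 5.92 case xyz tip mm [15.4  3.6 58.8] toolx yaw in case 179.97 z [-0.001 -0.    -1.   ] F case [ 0.6 -0.   0.8] w -0.0 q7 0.87
```

Request:
drive_tool([
  [0, 0, 1.5, 0],
  [0, 0, 1.5, 0],
  [0, 0, 0, 0],
])

```text
time_s: 6.17
tool_pos: [0.5116, 0.0251, 0.2295]
tool_rot: [0.0, 0.124, 0.992, -0.0]
ft_force: [-0.1, -0.1, -0.0]
width: 0.0002
grip_force: 0.0
```

Request:
drive_tool([
  [0, 0, 1, 0],
  [0, 0, 1, 0],
  [0, 0, 0, 0],
])

```text
time_s: 6.42
tool_pos: [0.5116, 0.0252, 0.2292]
tool_rot: [0.0, 0.124, 0.992, -0.001]
ft_force: [-3.6, -0.1, 17.9]
width: 0.0
grip_force: 8.9
```

```bash
python3 -c "
from h import *; st(); q=look()
m=(abs(q[:,0])<.095)&((q[:,0]<-.04)|(q[:,0]>.06))
for a in np.arange(-.08,.09,.02):
    b=q[m&(q[:,1]>a)&(q[:,1]<a+.02)&(q[:,2]<.12)]; print(round(a,2),np.round(np.percentile(b[:,2],[5,50,95])*1e3),len(b)) if len(b)>5 else 0"
```

```text
t 6.42 case xyz tip mm [15.6  3.9 56.2] toolx yaw in case 179.97 z [ 0.001 -0.001 -1.   ] F case [-3.4 -1.  17.9] w 0.0 q7 0.87
-0.08 [53. 56. 58.] 286
-0.06 [53. 55. 58.] 264
-0.04 [53. 55. 58.] 219
-0.02 [53. 55. 58.] 221
0.0 [53. 55. 58.] 216
0.02 [53. 55. 58.] 214
0.04 [22. 55. 57.] 105
0.06 [21. 24. 27.] 108
0.08 [ 23.  69. 115.] 767
```

The flap lies flat (55–56 mm, 18 N against the stop). Next I'll lift clear, pass over the cover, and get behind it.

Request:
drive_tool([
  [0, 0, -15, 0],
  [0, 0, -36, 0],
  [0, 0, -40, 0],
  [0, 0, -40, 0],
  [0, 0, -40, 0],
  [0, 0, -40, 0],
  [0, 0, -39, 0],
  [0, 0, 0, 0],
  [0, 0, 0, 0],
])

```text
time_s: 7.27
tool_pos: [0.5121, 0.0253, 0.4801]
tool_rot: [0.003, 0.124, 0.992, 0.0]
ft_force: [-0.5, -1.2, -0.0]
width: 0.0002
grip_force: 0.0
```

```bash
python3 -c "
from h import *; st(); q=look(); prof(q,.08,.2,.2,.29,[(-.11,.11)])
m=(abs(q[:,0])<.095)
for a in np.arange(-.08,.06,.03):
    b=q[m&(q[:,1]>a)&(q[:,1]<a+.02)&(q[:,2]<.12)]; print(round(a,2),np.round(np.percentile(b[:,2],[5,50,95])*1e3),len(b)) if len(b)>5 else 0"
```

```text
t 7.27 case xyz tip mm [ 16.    4.  307.1] toolx yaw in case 179.94 z [ 0.007 -0.    -1.   ] F case [-0.2 -1.3 -0. ] w 0.0 q7 1.06
200 [ 96. 100. 102.] 278
210 [ 97. 101. 103.] 286
220 [ 98. 102. 105.] 261
230 [100. 103. 106.] 281
240 [101. 104. 107.] 275
250 [103. 111. 117.] 610
260 [114. 120. 126.] 382
-0.08 [53. 55. 58.] 605
-0.05 [53. 55. 58.] 660
-0.02 [53. 55. 58.] 645
0.01 [53. 55. 58.] 613
0.04 [22. 54. 58.] 360
```

Request:
drive_tool([
  [0, 35, 0, 0],
  [0, 35, 0, 0],
  [0, 35, 0, 0],
  [0, 35, 0, 0],
  [0, 36, 0, 0],
  [0, 0, 0, 0],
  [0, 0, 24, 0],
  [0, 0, 24, 0],
  [0, 0, 24, 0],
  [0, 0, 0, 0],
])

```text
time_s: 8.2
tool_pos: [0.5524, 0.1943, 0.3986]
tool_rot: [-0.006, 0.123, 0.992, -0.003]
ft_force: [-0.5, -1.0, -0.7]
width: -0.0
grip_force: 0.0
```

Request:
drive_tool([
  [0, -10, 0, 0],
  [0, -10, 0, 0],
  [0, -8, 0, 0],
  [0, -4, 0, 0],
  [0, 0, 0, 0],
])

```text
time_s: 8.62
tool_pos: [0.5471, 0.1629, 0.4065]
tool_rot: [0.001, 0.125, 0.992, -0.0]
ft_force: [-0.6, -0.6, -0.2]
width: 0.0002
grip_force: 0.0
```

```bash
python3 -c "from h import *; st()"
```

```text
t 8.62 case xyz tip mm [ 16.2 146.  233.5] toolx yaw in case 179.81 z [ 0.002 -0.001 -1.   ] F case [-0.4 -0.7 -0.2] w 0.0 q7 0.74
```

Request:
drive_tool([
  [0, -3, 0, 0],
  [0, -3, 0, 0],
  [0, -3, 0, 0],
  [0, 0, 0, 0],
])

```text
time_s: 8.95
tool_pos: [0.5448, 0.156, 0.4058]
tool_rot: [0.0, 0.124, 0.992, 0.0]
ft_force: [0.1, -0.9, -0.3]
width: -0.0003
grip_force: 0.0
```

Request:
drive_tool([
  [0, -3, 0, 0],
  [0, -3, 0, 0],
  [0, -3, 0, 0],
  [0, 0, 0, 0],
])

```text
time_s: 9.28
tool_pos: [0.5427, 0.1474, 0.4058]
tool_rot: [0.0, 0.124, 0.992, 0.0]
ft_force: [0.2, 3.0, 2.9]
width: -0.0
grip_force: 1.3
```

Request:
drive_tool([
  [0, -3, 0, 0],
  [0, -3, 0, 0],
  [0, -3, 0, 0],
  [0, -3, 0, 0],
])

```text
time_s: 9.62
tool_pos: [0.5397, 0.1353, 0.4054]
tool_rot: [0.0, 0.124, 0.992, -0.0]
ft_force: [1.5, 2.1, 1.4]
width: 0.0
grip_force: 1.3
```

Request:
drive_tool([
  [0, -3, 0, 0],
  [0, -3, 0, 0],
  [0, -3, 0, 0],
  [0, -3, 0, 0],
])

```text
time_s: 9.95
tool_pos: [0.5367, 0.1237, 0.4054]
tool_rot: [0.0, 0.124, 0.992, 0.0]
ft_force: [1.0, 2.0, 2.2]
width: -0.0
grip_force: 1.4
```

```bash
python3 -c "
from h import *; st(); q=look(); prof(q,.03,.2,.1,.29,[(-.11,-.07),(.09,.112)],.02)"
```

```text
t 9.95 case xyz tip mm [ 15.7 105.5 232.4] toolx yaw in case 179.96 z [ 0.  0. -1.] F case [0.5 2.1 2.2] w -0.0 q7 0.81
100 [79. 82. 91.] 108
120 [77. 80. 89.] 118
140 [76. 78. 87.] 113
160 [74. 77. 87.] 122
180 [73. 76. 84.] 132
200 [71. 74. 83.] 140
220 [70. 73. 81.] 140
240 [69. 74. 82.] 209
260 [78. 83. 90.] 104
```

The cover is moving at about 2–4 N and has just passed upright. I'll follow its arc.

Request:
drive_tool([
  [0, -6.7, 0.2, 0],
  [0, -6.7, 0.3, 0],
  [0, -6.6, 0.4, 0],
  [0, -6.6, 0.5, 0],
  [0, -6.6, 0.6, 0],
  [0, -6, 1.8, 0],
  [0, -6, 1.9, 0],
  [0, -6, 1.9, 0],
  [0, -6, 2, 0],
  [0, -6, 2, 0],
])

```text
time_s: 10.88
tool_pos: [0.5208, 0.0622, 0.3935]
tool_rot: [-0.0, 0.124, 0.992, -0.0]
ft_force: [-1.1, 3.1, -0.4]
width: -0.0002
grip_force: 1.0
```

Request:
drive_tool([
  [0, -5.7, 2.8, 0],
  [0, -5.7, 2.8, 0],
  [0, -5.6, 2.9, 0],
  [0, -5.6, 3, 0],
  [0, -5.6, 3.1, 0],
  [0, -4.9, 4, 0],
  [0, -4.9, 4.1, 0],
  [0, -4.8, 4.2, 0],
  [0, -4.8, 4.2, 0],
  [0, -4.8, 4.2, 0],
])

```text
time_s: 11.72
tool_pos: [0.5083, 0.0114, 0.3581]
tool_rot: [0.0, 0.124, 0.992, -0.0]
ft_force: [0.4, 1.0, 0.8]
width: 0.0001
grip_force: 0.7
```

```bash
python3 -c "
from h import *; st(); q=look(); prof(q,-.1,.12,.09,.25,[(-.11,-.07),(.09,.112)],.02)"
```

```text
t 11.72 case xyz tip mm [ 15.8 -10.4 185.1] toolx yaw in case 179.96 z [ 0. -0. -1.] F case [0.2 1.1 0.8] w 0.0 q7 0.98
90 [54. 80. 92.] 139
110 [31. 57. 69.] 150
130 [ 7. 35. 46.] 130
150 [-19.  10.  23.] 99
170 [-49. -22.  -2.] 173
190 [-50. -44. -25.] 183
```

Request:
drive_tool([
  [0, -4.2, 4.8, 0],
  [0, -4.1, 4.9, 0],
  [0, -4.1, 4.9, 0],
  [0, -4, 4.9, 0],
  [0, -4, 5, 0],
  [0, -3, 5.6, 0],
  [0, -2.9, 5.7, 0],
  [0, -2.8, 5.7, 0],
  [0, -2.8, 5.8, 0],
  [0, -2.7, 5.8, 0],
])

```text
time_s: 12.65
tool_pos: [0.4998, -0.0219, 0.3048]
tool_rot: [0.0, 0.124, 0.992, -0.0]
ft_force: [0.7, -0.2, 0.1]
width: 0.0007
grip_force: 0.5
```

Request:
drive_tool([
  [0, -1.5, 4.6, 0],
  [0, -1.5, 4.6, 0],
  [0, -1.4, 4.6, 0],
  [0, -1.3, 4.6, 0],
  [0, -1.2, 4.7, 0],
  [0, -0.8, 4.2, 0],
  [0, -0.7, 4.2, 0],
  [0, -0.6, 4.2, 0],
  [0, -0.4, 4, 0],
  [0, 0, 0, 0],
])

```text
time_s: 13.48
tool_pos: [0.4972, -0.0306, 0.2649]
tool_rot: [-0.001, 0.124, 0.992, -0.0]
ft_force: [0.2, 0.1, -0.5]
width: 0.0002
grip_force: 0.0
```

```bash
python3 -c "from h import *; st()"
```

```text
t 13.48 case xyz tip mm [ 15.2 -53.8  91.9] toolx yaw in case 179.97 z [-0.001  0.    -1.   ] F case [ 0.2  0.1 -0.5] w 0.0 q7 0.96
```

Request:
drive_tool([
  [0, 0, 2, 0],
  [0, 0, 2, 0],
  [0, 0, 1.5, 0],
  [0, 0, 0, 0],
])

```text
time_s: 13.82
tool_pos: [0.4975, -0.0306, 0.26]
tool_rot: [-0.0, 0.124, 0.992, 0.0]
ft_force: [0.5, -0.4, -0.3]
width: -0.0002
grip_force: 0.0
```

Request:
drive_tool([
  [0, 0, 1, 0],
  [0, 0, 1, 0],
  [0, 0, 0, 0],
])

```text
time_s: 14.07
tool_pos: [0.4976, -0.0304, 0.2589]
tool_rot: [0.0, 0.124, 0.992, -0.0]
ft_force: [-2.4, -0.5, 7.4]
width: -0.0004
grip_force: 3.8
```

```bash
python3 -c "from h import *; st()"
```

```text
t 14.07 case xyz tip mm [ 15.6 -53.5  85.9] toolx yaw in case 179.98 z [ 0. -0. -1.] F case [-2.2 -1.1  7.4] w -0.0 q7 0.96
```

Request:
drive_tool([
  [0, 0, 1, 0],
  [0, 0, 0.5, 0],
  [0, 0, 0, 0],
  [0, 0, 0, 0],
])

```text
time_s: 14.4
tool_pos: [0.4976, -0.0303, 0.2588]
tool_rot: [0.0, 0.123, 0.992, -0.001]
ft_force: [-4.0, -0.2, 20.9]
width: -0.0001
grip_force: 10.7
```

Request:
drive_tool([
  [0, 0, -5, 0],
  [0, 0, -10, 0],
  [0, 0, -40, 0],
  [0, 0, -40, 0],
  [0, 0, -40, 0],
  [0, 0, -40, 0],
  [0, 0, 0, 0],
  [0, 0, 0, 0],
  [0, 0, 0, 0],
])

```text
time_s: 15.15
tool_pos: [0.497, -0.0308, 0.4317]
tool_rot: [-0.0, 0.124, 0.992, -0.0]
ft_force: [-1.0, -0.7, -0.8]
width: -0.0004
grip_force: 0.0
```

```bash
python3 - <<'E'
from h import *
st(); cs=[]
for n in("scene","side"):
    im,c=cloud(n); cs.append(c); cv2.imwrite(f"pics/{n}9.png",im)
P=np.vstack([c.reshape(-1,3) for c in cs]); P=P[np.isfinite(P[:,0])]; q=loc(P,T0)
for a in np.arange(-.1,.1,.025):
    for x0,x1 in((-.11,-.04),(.05,.11)):
        b=q[(q[:,1]>a)&(q[:,1]<a+.025)&(q[:,0]>x0)&(q[:,0]<x1)&(q[:,2]>.05)&(q[:,2]<.12)]
        if len(b)>5: print(round(a,3),x0,np.round(np.percentile(b[:,2],[5,50,95])*1e3,1),len(b))
b=q[(q[:,2]>.08)&(q[:,2]<.092)&(abs(q[:,0])<.15)&(abs(q[:,1])<.15)]
print(np.round(cv2.minAreaRect(b[:,:2].astype(np.float32)*1000)[0],1),cv2.minAreaRect(b[:,:2].astype(np.float32)*1000)[1:])
for nm,lo,hi in(("eyep?",(.03,-.2,.005),(.09,-.125,.09)),("oil",(.125,-.15,.005),(.2,-.045,.1)),("dish",(.13,-.05,.006),(.28,.1,.03))):
    b=q[np.all((q>lo)&(q<hi),1)]; print(nm,np.round(np.percentile(b,[1,50,99],axis=0)*1e3).tolist())
E
```

```text
t 15.15 case xyz tip mm [ 15.1 -54.  258.7] toolx yaw in case 179.96 z [-0. -0. -1.] F case [-0.8 -0.9 -0.8] w -0.0 q7 1.12
-0.1 -0.11 [57.3 83.5 87.3] 422
-0.1 0.05 [58.6 83.8 87.3] 382
-0.075 -0.11 [82.4 84.9 87.3] 288
-0.075 0.05 [82.5 84.8 87.4] 282
-0.05 -0.11 [82.2 85.  87.6] 292
-0.05 0.05 [82.5 84.9 87.6] 287
-0.025 -0.11 [82.3 84.9 87.5] 284
-0.025 0.05 [82.7 85.1 87.9] 264
-0.0 -0.11 [82.4 85.  87.3] 279
-0.0 0.05 [82.5 84.9 87.5] 266
0.025 -0.11 [82.2 84.9 87.8] 266
0.025 0.05 [82.3 84.9 87.9] 261
0.05 -0.11 [82.  84.9 87.4] 266
0.05 0.05 [82.4 84.8 87.4] 261
0.075 -0.11 [78.6 84.9 87.6] 211
0.075 0.05 [78.6 84.9 87.5] 204
[-0.7 -1.4] ((198.95236206054688, 245.87501525878906), 89.3967056274414)
eyep? [[35.0, -173.0, 6.0], [57.0, -154.0, 23.0], [73.0, -131.0, 32.0]]
oil [[142.0, -67.0, 6.0], [161.0, -56.0, 44.0], [173.0, -45.0, 76.0]]
dish [[138.0, -45.0, 8.0], [183.0, 44.0, 15.0], [227.0, 91.0, 24.0]]
```

View pics/side9.png

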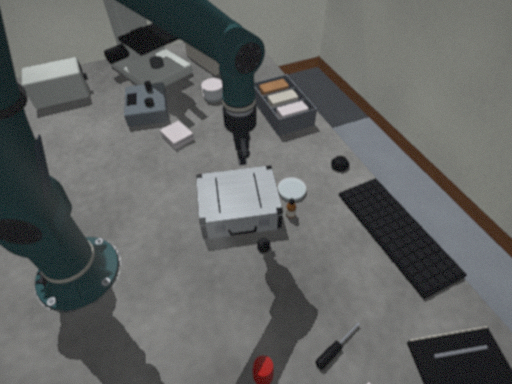

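The side view shows the case at (238,200) fully shut and level. The cover measures 85 mm across its whole width. The case hasn't moved, and the eyepiece, oil and dish are where they were. The gripper is clear above it at (243,150).

```bash
python3 -c "from h import *; print(robot.close_job())"
```

```text
the job is handed in; nothing more can be done
None
```

The flap was folded flat first, then the cover was pushed fully shut, and the job was handed in at about 15 s; the case and the items next to it (eyepiece, oil, dish) measured where they began, and the arm was clear.

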